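# Home the filings tray under the bench pin and lock it

## Task

With the fingertips, gently push the wooden filings tray in along its runners under the bench pin until it drops into the locating notches, then push the brass turn button round by its knob so that it lies across over the tray's right-hand rim and the tray cannot lift out again. Only push: nothing is to be picked up, the tray must not be lifted off its runners, and the tools standing round about stay where they are.

Things in the scene. Friction and masses are not known exactly. Their poses are not given: they have to be found in the camera images.
- bench_stand: Jeweller's bench-pin stand, fixed to the cabinet top: pale plywood base 194 (x) x 140 (y) mm. Origin: centre of its underside, on the work surface (heights below are from there). +x points to the back (wooden post and V-slotted bench pin), +y left. Wooden cheeks 12 mm thick along both sides: inner faces at y = +-51.5 mm, top at 54 mm, x from -95 to +77 mm.
- pin_tip (a point): Front end of the bench pin, a point on its top face, 7 mm behind the stand's origin and 87 mm up. From there the wooden pin (42 to 54 mm wide, underside 79 mm up, top rising to 94 mm) runs back over the tray's rear half to the post at x = 77 to 97 mm (98 mm high).
- tray: Loose open wooden filings tray, 95 (x) x 100 (y) x 32 mm, 0.2 to 0.45 kg, scrap fixed to its floor. Origin under its middle, at the underside of its two cross battens (8 mm wide and deep, 70 mm apart); walls 5 mm thick, 8 to 32 mm above the origin. Axes as the stand's. It starts riding on the runners between the cheeks (1.5 mm play each side), origin 31 mm up, 30 to 50 mm in front of home.
- tray_front (a point): Point on the tray: middle of its front face (outside, towards -x of the stand), 20 mm above the tray's origin. The place to push, towards +x of the stand; runners and cheeks are waxed: sliding takes about 1 N, more if it is pushed askew; 30 mm/s is safe.
- tray_home (a point): Point on the stand where the tray's origin lies when home: 9.5 mm behind the stand's origin, 25 mm up; axes as the stand's. Two aluminium runners at y = +-36 mm (top 31 mm up) have notches 12 mm wide, 6 mm deep: here both battens drop in together, the tray sinks level by 6 mm (2 mm play fore and aft), the notches stop it and the push force rises. No other stop for 20 mm more.
- turn_button (a joint): Angle of the brass turn button (rad): 0 = pointing to the front (-x of the stand) along the right cheek; grows clockwise seen from above, in over the tray; 1.57 = pointing left (+y) across the tray's right rim. Range -0.7 to 1.7; starts at -0.5 to -0.1 (turned out). Stays where left; 1 N at its knob moves it.
- button_pivot (a point): The button's upright pivot axis at the button's underside: x = -12, y = -57.5 mm on the stand, 59.5 mm up, on the right cheek. The underside clears the dropped tray's rim by 2.5 mm, but is 3.5 mm below the rim of a tray still riding on the runners, which blocks it.
- button_knob (a point): Middle of the upright finger knob near the button's free end, 36 mm from the pivot axis: 10 mm in diameter, 65 to 84 mm above the work surface. The bar below is 11 mm wide, 59.5 to 65.5 mm up, and ends 43.5 mm from the pivot axis.
- saw_frame: piercing saw lying flat at the right, wooden handle, 96x252x26 mm; origin at the centre of its underside. To be left alone.
- saw_blade_box: small pale carton, 40x62x17 mm, right of the stand; origin at the centre of its underside. To be left alone.
- gas_torch: black hand torch standing on its foot at the back right, 83x83x253 mm; origin at the centre of its underside. To be left alone.
- punch_1: black rubber-headed hand punch standing on end at the back, 20x20x60 mm; origin at the centre of its underside. To be left alone.
- punch_2: a second such punch, 20x20x60 mm; origin at the centre of its underside. To be left alone.
- eye_loupe: black eye loupe standing on its small end at the back, 41x41x30 mm; origin at the centre of its underside. To be left alone.
- display_box: clear display box at the back left, 53x53x42 mm; origin at the centre of its underside. To be left alone.
- pliers: small dark-handled pliers lying flat at the front edge, 51x147x11 mm; origin at the centre of its underside. To be left alone.

How it is judged:
On the way, in this order (a step that is already met when the one before it is completed fails the run):
1. the tray has dropped into the notches, the button still turned out (z of tray in the frame of tray_home below 0.002 m and x of tray in the frame of tray_home between -0.0045 and 0.0045 m and angle between tray's own z axis and vertical below 0.04 rad and value of joint turn_button below 0.35 rad), for 0.2 s.
2. the turn button lies over the tray's rim (z of tray in the frame of tray_home below 0.002 m and x of tray in the frame of tray_home between -0.0045 and 0.0045 m and angle between tray's own z axis and vertical below 0.04 rad and value of joint turn_button above 1.2 rad), for 0.2 s.
At the end, for the whole second after the job is handed in: The tray is at rest in its notches (origin within 2 mm above and 4.5 mm fore or aft of tray_home, level within 0.04 rad) and the turn button is swung across over its right rim (joint above 1.2 rad) (all of step 2 and linear speed of tray below 0.01 m/s); the robot touches nothing.
It fails at once if the tray was lifted more than 6 mm off its runners (z of tray in the frame of tray_home above 0.012 m).
It fails at once if the tray was pushed with more than 40 N (contact force between the fingers and tray above 40 N).
It fails at once if the tray was tipped (angle between tray's own z axis and vertical above 0.2 rad).
It fails at once if a tool or box standing round about was shifted by more than 20 mm (distance of any of saw_blade_box, gas_torch, punch_1, punch_2, eye_loupe, display_box, pliers from where it was at the start of the episode above 0.02 m).
It also fails if it takes over 48 s, if anything falls off the work surface, if the arm or the gripper's body presses on something with over 40 N, if the wrist force passes 120 N, or if a joint passes its speed limit or range.

## Robot

A 6-joint arm with a two-finger parallel gripper is mounted at the origin on a cart in front of the work surface, level with it; the furniture and walls round the work are solid. World frame = base frame: x ahead of the robot, y to its left, z up, the work surface at z = 0. Lengths are in m, angles in rad, forces in N, time in s.
With the tool pointing down it reaches from about 0.35 to 1 m from the base axis. Payload 7.1 kg.
Tool frame: the origin (TCP) lies between the finger pads; the fingertips stand 22 mm ahead of it and the grasp point (between the pads) lies 3 mm ahead of it; x points along the fingers, y is the direction in which the jaws open and shut, and the axes are right-handed (so a half turn about x gives the same grasp; the last joint's range is limited). The gripper opens to 85 mm and grips with 20 to 120 N. Pads are 22 mm wide; open, the fingers measure 114 mm over their backs; the gripper's body (76 mm by 85 mm) begins 54 mm behind the grasp point. The pads swing forward as they close: fully open they stand 13 mm farther back than shut.
Start: joints at [1.145, 0.423, 1.63, -0, 1.089, -0.019], TCP at [0.247, 0.574, 0.253] pointing down, gripper open.
Joint ranges: [-3, 3], [-0.9, 2.11], [0.09, 2.58], [-1.31, 4.45], [0.11, 2.69], [-2.54, 2.54]. Speed limits (rad/s): [2.39, 2.39, 3.01, 3.14, 3.14, 3.14].

## Interface

Orientations are given as a rotation vector (axis times angle).
In Python, from rig import manip gives the robot as it stands. The module is installed in compiled form; this text tells all that it offers. Calls block until the motion is done:
- manip.move_to(position, orientation): joint-space move of the TCP to a pose.
- manip.servo_line(position, orientation=None, rate=0.15): straight line of the TCP; orientation=None keeps the orientation; rate is the mean speed in m/s.
- manip.set_joints(angles): joint-space move.
- manip.command_gripper(opening, f_grip=None): finger opening in m; f_grip is the grip in N (None keeps the last); returns when the fingers have stopped.
- manip.hold(seconds).
- manip.solve_ik(position, orientation): joint angles nearest the present ones, or None.
- manip.camera(name): name is "side" or "top"; returns a dict with "image" (400x640x3 uint8, red, green, blue), "fx", "fy", "cx", "cy" (pixels), "k1" (the pictures are not rectified: a ray, as slopes to the right and down, at radius r is drawn at 1 + k1 r^2 times it, then the intrinsics apply), "cam_to_world" (4x4, takes a point from camera to world coordinates). Camera axes: x right, y down, z forward; pixel columns grow to the right and rows downward; lengths in m; the calibration is good to about 2 mm. A picture is of the moment at which its call begins. There is no depth.
A pose or a line that the arm cannot do raises manip.IKError and nothing moves.
- manip.sign_off(): hands the job in, once; it reports no verdict.
Readings, each from a call of its own:
- manip.get_time(): time.
- manip.get_joint_positions(): joint angles.
- manip.get_joint_vel(): joint speeds.
- manip.get_tau(): joint torques, N m.
- manip.get_position(): TCP position.
- manip.get_ee_rot(): TCP orientation.
- manip.get_contact_force(): force on the tool from outside, world axes, zero at the start.
- manip.get_torque(): the same for the moment, N m.
- manip.get_width(): finger opening in m.
Only numpy, scipy, OpenCV 4.12 (cv2) and the standard library are available. Lean on these libraries where they do the work, as an engineer would, in place of code of your own. Each camera call takes 0.05 s, during which the arm holds its last target.

## Working session

There is one attempt and no reset: what is moved stays moved. The work goes in short steps, each a Python script; the robot and the scene stay as the last script left them, time stands still between calls to the robot, and variables do not carry over. Pictures are saved under pics/ and viewed, and the job is handed in when it is done.

```bash
mkdir -p pics
python3 - <<'E'
from rig import manip
import cv2,numpy as np
np.set_printoptions(precision=4,suppress=True)
for n in("top","side"):
    c=manip.camera(n); cv2.imwrite(f"pics/{n}0.png",c["image"][:,:,::-1])
    print(n,c["fx"],c["fy"],c["cx"],c["cy"],c["k1"]);print(c["cam_to_world"])
print(manip.get_time(),manip.get_position(),manip.get_ee_rot(),manip.get_width())
E
```

```text
top 423.80238309417746 423.80238309417746 311.2422237651421 198.91557537204915 -0.042225685781624035
[[ 0.0106 -0.9835  0.1805  0.3923]
 [-0.9991 -0.0028  0.0431 -0.0817]
 [-0.0419 -0.1808 -0.9826  0.9087]
 [ 0.      0.      0.      1.    ]]
side 453.5177692837664 453.5177692837664 316.0515446964006 203.04124545578466 -0.10535204539280442
[[-0.9035 -0.2858  0.3193  0.2836]
 [-0.4285  0.6161 -0.661   0.4815]
 [-0.0078 -0.734  -0.6791  0.6402]
 [ 0.      0.      0.      1.    ]]
0.1 [0.2471 0.5736 0.2526] [ 0.3181  1.5475 -0.3202] 0.08546512254281458
```

View pics/top0.png

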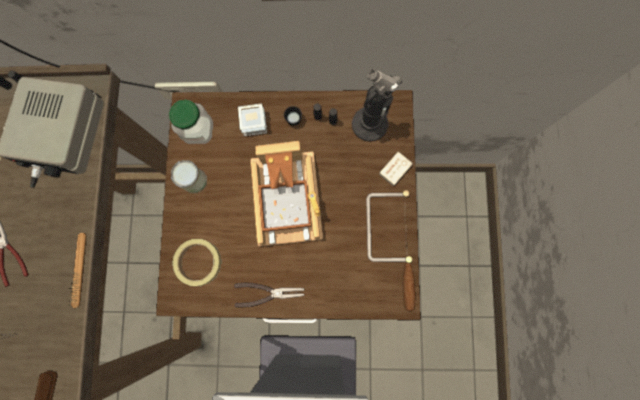

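View pics/side0.png

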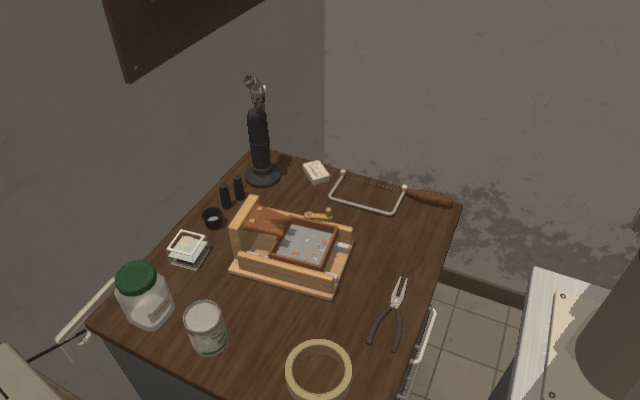

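The top view shows the stand at about (286,195), slightly turned, with the tray at about (286,207). The side view shows the stand at about (290,250) and the brass button near (320,214). I'll zoom in on both.

Run:
```python
import cv2
a=cv2.imread("pics/top0.png")[135:255,235:345]; cv2.imwrite("pics/top0z.png",cv2.resize(a,None,fx=5,fy=5,interpolation=cv2.INTER_CUBIC)[:600])
a=cv2.imread("pics/side0.png")[190:305,220:370]; cv2.imwrite("pics/side0z.png",cv2.resize(a,None,fx=5,fy=5,interpolation=cv2.INTER_CUBIC))
```

```text
(no output)
```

View pics/top0z.png

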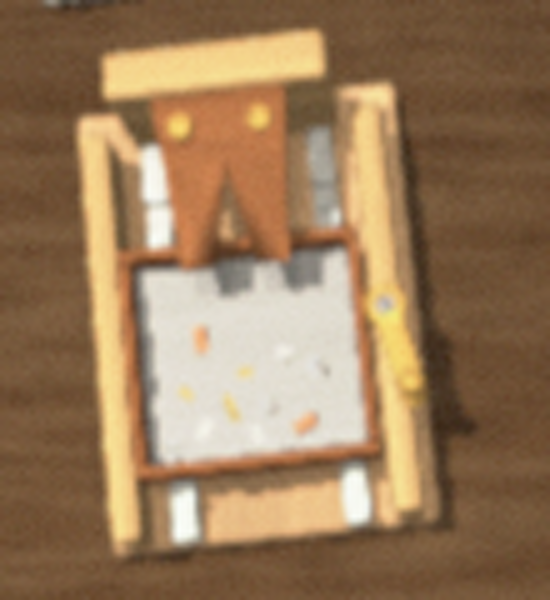

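View pics/side0z.png

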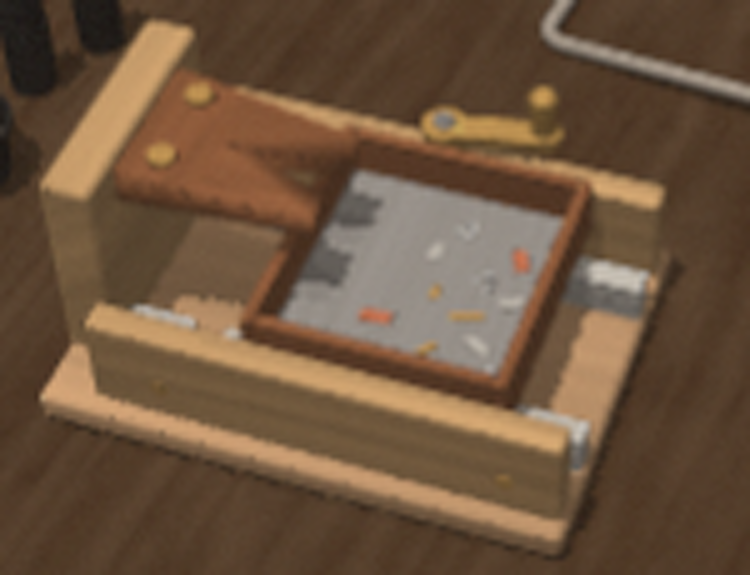

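```bash
cat > h.py <<'E'
import numpy as np,cv2
from rig import manip
np.set_printoptions(precision=4,suppress=True)
def ray(c,uv):
    d=np.array([(uv[0]-c["cx"])/c["fx"],(uv[1]-c["cy"])/c["fy"]]);s=d.copy()
    for _ in range(30): s=d/(1+c["k1"]*(s@s))
    T=c["cam_to_world"];return T[:3,3],T[:3,:3]@np.r_[s,1]
def onz(c,uv,z):
    o,d=ray(c,uv);return o+d*(z-o[2])/d[2]
def tri(ca,ua,cb,ub):
    o1,d1=ray(ca,ua);o2,d2=ray(cb,ub);d1/=np.linalg.norm(d1);d2/=np.linalg.norm(d2)
    A=np.c_[d1,-d2];t=np.linalg.lstsq(A,o2-o1,rcond=None)[0]
    a=o1+t[0]*d1;b=o2+t[1]*d2;return (a+b)/2,np.linalg.norm(a-b)
def zt(p,off,f=5): return (np.array(p)+.5)/f-.5+np.array(off)
E
python3 - <<'E'
from h import *
ct=manip.camera("top");cs=manip.camera("side")
T=lambda *p:zt(p,(235,135)); S=lambda *p:zt(p,(220,190))
L=[("postFL",T(106,98),S(165,190) if 0 else None,.098)]
P={}
for n,a,b,z in [("pivot",T(386,303),S(445,121),.066),("knob",T(410,380),S(543,93),.084),
 ("trayFR",T(380,452),S(588,185),.063),("trayFL",T(143,478),S(506,390),.063),("trayBL",T(120,255),S(245,318),.063),("trayBR",T(355,235),None,.063),
 ("chL_F_out",T(112,545),S(567,450),.054),("chL_B_out",T(80,118),S(90,318),.054),("chL_F_in",T(139,545),None,.054),("chR_F_out",T(422,508),S(663,185),.054),
 ("postTL_B",T(103,60),S(152,22),.098),("postL_F",T(106,98),S(45,188),.098),("postR_B",T(322,30),S(193,30),.098),("postR_F",T(325,75),None,.098),
 ("baseFL",None,S(558,552),.0),("screwL",T(180,125),S(160,155),.096),("screwR",T(259,117),S(199,94),.096)]:
    print(n, "top",onz(ct,a,z) if a is not None else None,"side",onz(cs,b,z) if b is not None else None,"tri",tri(ct,a,cs,b) if a is not None and b is not None else None)
E
```

```text
pivot top [ 0.5547 -0.0458  0.066 ] side [ 0.5535 -0.0457  0.066 ] tri (array([ 0.5543, -0.0459,  0.0657]), np.float64(0.0011230446552663695))
knob top [ 0.5204 -0.0563  0.084 ] side [ 0.5196 -0.0568  0.084 ] tri (array([ 0.52  , -0.0564,  0.0843]), np.float64(0.0008450146083346609))
trayFR top [ 0.4944 -0.0439  0.063 ] side [ 0.4946 -0.0405  0.063 ] tri (array([ 0.4953, -0.0436,  0.0597]), np.float64(0.0010198380075551476))
trayFL top [0.4833 0.0516 0.063 ] side [0.4817 0.0562 0.063 ] tri (array([0.4837, 0.0524, 0.0578]), np.float64(0.00035707264120976627))
trayBL top [0.5751 0.064  0.063 ] side [0.5741 0.0653 0.063 ] tri (array([0.5752, 0.0642, 0.0614]), np.float64(0.0005353395739212862))
trayBR top [ 0.5836 -0.0326  0.063 ] side None tri None
chL_F_out top [0.4569 0.0648 0.054 ] side [0.4565 0.0638 0.054 ] tri (array([0.4565, 0.0646, 0.0551]), np.float64(0.0006835233177944779))
chL_B_out top [0.6361 0.0845 0.054 ] side [0.6268 0.0815 0.054 ] tri (array([0.6312, 0.0826, 0.055 ]), np.float64(0.00922533108348728))
chL_F_in top [0.457  0.0538 0.054 ] side None tri None
chR_F_out top [
[... 229 characters left out ...]
1724]), np.float64(0.017282495373642893))
postL_F top [0.6318 0.0658 0.098 ] side [0.6459 0.0692 0.098 ] tri (array([0.6384, 0.0685, 0.098 ]), np.float64(0.013628432898931215))
postR_B top [ 0.6598 -0.0203  0.098 ] side [ 0.6413 -0.0203  0.098 ] tri (array([ 0.6524, -0.0228,  0.0953]), np.float64(0.01658811575922036))
postR_F top [ 0.6411 -0.0218  0.098 ] side None tri None
baseFL top None side [0.4576 0.0662 0.    ] tri None
screwL top [0.6211 0.036  0.096 ] side [0.6201 0.0378 0.096 ] tri (array([0.6215, 0.0362, 0.0941]), np.float64(0.00028000906795727073))
screwR top [0.6243 0.0044 0.096 ] side [0.6235 0.006  0.096 ] tri (array([0.6247, 0.0045, 0.0943]), np.float64(0.0002512186303650538))
```

Run:
```python
from h import *
M=np.array([[-95,63.5],[-95,-63.5],[-12,-57.5],[97,44.3],[97,-44.3],[77,-44.3],[-95,51.5]])/1e3
W=np.array([[.4567,.0644],[.473,-.0604],[.5543,-.0459],[.6468,.0683],[.6585,-.019],[.6412,-.021],[.457,.0538]])
mc,wc=M.mean(0),W.mean(0)
U,s,V=np.linalg.svd((M-mc).T@(W-wc));R=V.T@U.T
t=wc-R@mc;yaw=np.arctan2(R[1,0],R[0,0]);print(yaw,t,(W-(M@R.T+t))*1e3)
for n,p in dict(pivot=(.5543,-.0459),knob=(.5200,-.0564),FR=(.4953,-.0436),FL=(.4837,.0524),BL=(.5752,.0642),BR=(.5836,-.0326)).items():
    print(n,R.T@(np.array(p)-t)*1e3)
v=R.T@(np.array((.5200,-.0564))-np.array((.5543,-.0459)));print("knob r",np.hypot(*v),"ang",np.arctan2(v[1],-v[0]))
np.savez("stand.npz",R=R,t=t,yaw=yaw)
```

```text
0.123343771273131 [0.5582 0.0133] [[ 0.6316 -0.2606]
 [ 1.3066  0.9746]
 [ 0.9754 -0.6914]
 [-2.1719 -0.9284]
 [-1.3725 -0.3015]
 [ 1.1756  0.1591]
 [-0.5448  1.0483]]
pivot [-11.1171 -58.3062]
knob [-46.4483 -64.5064]
FR [-69.3859 -48.7648]
FL [-69.0867  47.933 ]
BL [23.1699 48.386 ]
BR [ 19.5966 -48.712 ]
knob r 0.03587115833089308 ang -0.17372044106791176
```

```bash
cat >> h.py <<'E'
from scipy.spatial.transform import Rotation as Ro
d=np.load("stand.npz");SR,St,yaw=d["R"],d["t"],float(d["yaw"])
def w(x,y,z): return np.r_[SR@np.array([x,y])/1e3+St,z/1e3]   # stand mm -> world
def st(p): return np.r_[SR.T@(np.array(p)[:2]-St)*1e3,p[2]*1e3]
def ori(phi=0,tilt=0):
    a=yaw+phi;s,c=np.sin(a),np.cos(a)
    return Ro.from_matrix(np.array([[0,0,-1],[-s,c,0],[c,s,0]]).T).as_rotvec()
def F(): return SR.T@np.array(manip.get_contact_force())[:2],manip.get_contact_force()[2]
E
python3 - <<'E'
from h import *
print(manip.solve_ik(w(-95,0,250),ori()),manip.solve_ik(w(-95,0,62),ori()),manip.solve_ik(w(-20,-60,88),ori()))
manip.command_gripper(0.0,20)
manip.move_to(w(-97,0,220),ori()); print(manip.get_time(),st(manip.get_position()),F())
manip.servo_line(w(-97,0,90),rate=.15); print(manip.get_time(),st(manip.get_position()),F(),manip.get_width())
for n in("top","side"):
    c=manip.camera(n); cv2.imwrite(f"pics/{n}1.png",c["image"][:,:,::-1])
a=cv2.imread("pics/side1.png")[140:310,220:400]; cv2.imwrite("pics/side1z.png",cv2.resize(a,None,fx=3.5,fy=3.5))
E
```

```text
[-0.0221  0.1894  1.9776 -0.      0.9745 -1.7163] [-0.0221  0.53    2.0798 -0.      0.5317 -1.7163] [-0.1107  0.5583  1.892  -0.      0.6913 -1.8048]
3.1583 [-96.7133   0.4319 220.0775] (array([0.846, 0.019]), np.float64(-0.47483436743362695))
4.175 [-96.4963   0.0421  90.4949] (array([-0.3085,  0.2322]), np.float64(0.0438883665778438)) -3.973037922293955e-05
```

View pics/side1z.png

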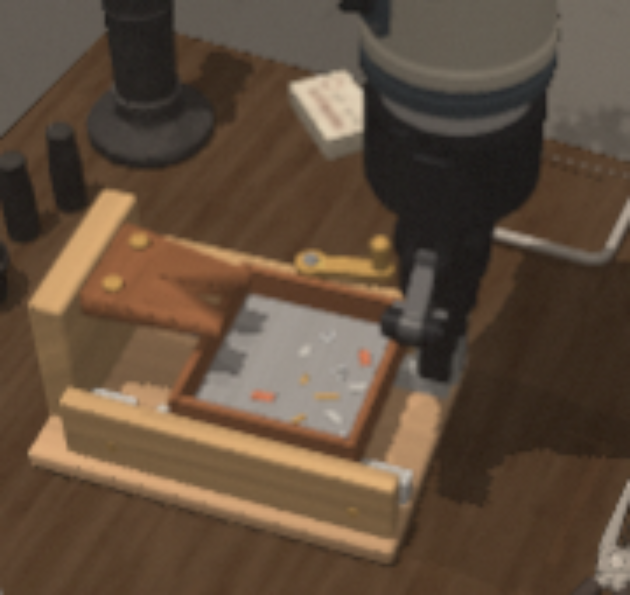

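The closed fingertips stand in front of the tray's front wall, about (435,370) in the crop. The bearing looks right, so I'll lower and push in small steps with a force check.

Run:
```python
from h import *
manip.servo_line(w(-97,0,65),rate=.1)
manip.hold(.2); f0=F()[0]; print(manip.get_time(),st(manip.get_position()),f0)
x=-97;log=[]
manip.servo_line(w(-84,0,65),rate=.04);x=-84
while x<-44:
    x+=2 if x<-56 else 1
    manip.servo_line(w(x,0,65),rate=.03)
    f=F()[0]-f0; log.append((x,round(st(manip.get_position())[0],1),round(f[0],1),round(f[1],1)))
    if f[0]<-7: break
print(log,manip.get_time())
c=manip.camera("side"); cv2.imwrite("pics/side2.png",c["image"][:,:,::-1])
a=c["image"][140:310,220:400,::-1]; cv2.imwrite("pics/side2z.png",cv2.resize(a,None,fx=3.5,fy=3.5))
```

```text
4.875 [-96.6323  -0.0661  65.5163] [0.2992 0.1943]
[(-82, np.float64(-82.0), np.float64(-0.5), np.float64(-1.7)), (-80, np.float64(-79.9), np.float64(-0.9), np.float64(-0.6)), (-78, np.float64(-77.8), np.float64(-0.1), np.float64(-0.2)), (-76, np.float64(-75.8), np.float64(-0.9), np.float64(0.4)), (-74, np.float64(-73.7), np.float64(-0.3), np.float64(-0.0)), (-72, np.float64(-71.8), np.float64(-0.8), np.float64(0.0)), (-70, np.float64(-69.7), np.float64(-0.2), np.float64(-0.2)), (-68, np.float64(-67.8), np.float64(-0.6), np.float64(-0.5)), (-66, np.float64(-65.8), np.float64(-1.3), np.float64(0.3)), (-64, np.float64(-63.8), np.float64(-0.2), np.float64(-0.5)), (-62, np.float64(-61.8), np.float64(0.3), np.float64(-0.0)), (-60, np.float64(-59.7), np.float64(0.3), np.float64(-0.5)), (-58, np.float64(-57.7), np.float64(-0.1), np.float64(0.8)), (-56, np.float64(-55.8), np.float64(-0.2), np.float64(-1.4)), (-55, np.float64(-54.9), np.float64(-1.3), np.float64(-0.2)), (-54, np.float64(-53.9), np.float64(-0.5), np.float64(0.3)), (-53, np.float64(-52.9), np.float64(-0.8), np.float64(-0.0)), (-52, np.float64(-51.9), np.float64(-0.2), np.float64(-0.1)), (-51, np.float64(-50.9), np.float64(-1.0), np.float64(-0.3)), (-50, np.float64(-49.8), np.float64(-0.2), np.float64(-0.3)), (-49, np.float64(-48.9), np.float64(0.0), np.float64(0.1)), (-48, np.float64(-47.9), np.float64(-0.2), np.float64(0.7)), (-47, np.float64(-47.0), np.float64(-0.7), np.float64(0.0)), (-46, np.float64(-45.9), np.float64(-0.9), np.float64(0.4)), (-45, np.float64(-45.4), np.float64(-2.9), np.float64(0.4)), (-44, np.float64(-45.3), np.float64(-5.7), np.float64(-0.5))] 11.85
```

View pics/side2z.png

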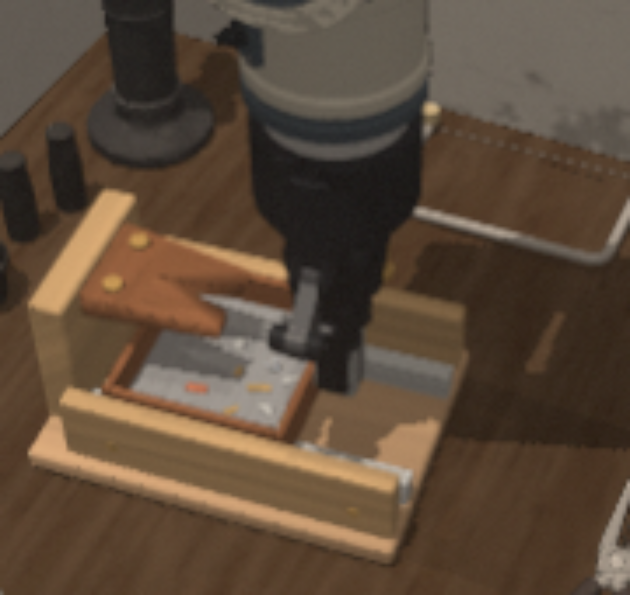

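The force rose to about 6 N and the fingers stopped at stand x=-45.3, as expected for the notch stop. In the picture the rim lies below the cheek tops' level. I'll back off, move to the outer side of the knob, and measure the tray there.

```bash
cat >> h.py <<'E'
def knob(a): return np.array([-12-36*np.cos(a),-57.5+36*np.sin(a)])
def pose(a,gap,z=92):
    dr=np.array([np.sin(a),np.cos(a)]);p=knob(a)-dr*gap
    return w(p[0],p[1],z),ori(np.pi/2-a)
E
python3 - <<'E'
from h import *
manip.servo_line(w(-58,0,65),rate=.08)
manip.servo_line(w(-62,0,160),rate=.2)
for a in(-.2,.5,1.0,1.45): print(manip.solve_ik(*pose(a,15)))
manip.move_to(*pose(-.17,32,160))
print(manip.get_time(),st(manip.get_position()))
for n in("top","side"):
    c=manip.camera(n); cv2.imwrite(f"pics/{n}3.png",c["image"][:,:,::-1])
a=cv2.imread("pics/top3.png")[135:255,235:345]; cv2.imwrite("pics/top3z.png",cv2.resize(a,None,fx=5,fy=5,interpolation=cv2.INTER_CUBIC))
a=cv2.imread("pics/side3.png")[190:305,220:370]; cv2.imwrite("pics/side3z.png",cv2.resize(a,None,fx=5,fy=5,interpolation=cv2.INTER_CUBIC))
E
```

```text
None
None
[-0.0752  0.5225  1.9539 -0.      0.6652 -2.3401]
[-0.0487  0.5334  1.9302 -0.      0.678  -1.8636]Traceback (most recent call last):
  File "<stdin>", line 5, in <module>
rig.IKError: the arm cannot take that pose within its joint ranges
```

```bash
sed -i 's|ori(np.pi/2-a)|ori(-np.pi/2-a)|' h.py
python3 - <<'E'
from h import *
for a in(-.2,.5,1.0,1.5): print(manip.solve_ik(*pose(a,15)),manip.solve_ik(*pose(a,15,160)))
manip.move_to(*pose(-.17,32,160))
print(manip.get_time(),st(manip.get_position()))
for n in("top","side"):
    c=manip.camera(n); cv2.imwrite(f"pics/{n}3.png",c["image"][:,:,::-1])
a=cv2.imread("pics/top3.png")[135:255,235:345]; cv2.imwrite("pics/top3z.png",cv2.resize(a,None,fx=5,fy=5,interpolation=cv2.INTER_CUBIC))
a=cv2.imread("pics/side3.png")[190:305,220:370]; cv2.imwrite("pics/side3z.png",cv2.resize(a,None,fx=5,fy=5,interpolation=cv2.INTER_CUBIC))
E
```

```text
[-0.157   0.5319  1.9335 -0.      0.6762 -0.4803] [-0.157   0.4168  1.9075 -0.      0.8173 -0.4803]
[-0.1121  0.5194  1.9607  0.      0.6615  0.2646] [-0.1121  0.4016  1.9342  0.      0.8058  0.2646]
[-0.0752  0.5225  1.9539 -0.      0.6652  0.8015] [-0.0752  0.4054  1.9275 -0.      0.8087  0.8015]
[-0.0464  0.535   1.9267 -0.      0.6799  1.3302] [-0.0464  0.4206  1.9007 -0.      0.8202  1.3302]
13.975 [-42.584  -94.8058 159.0572]
```

View pics/top3z.png

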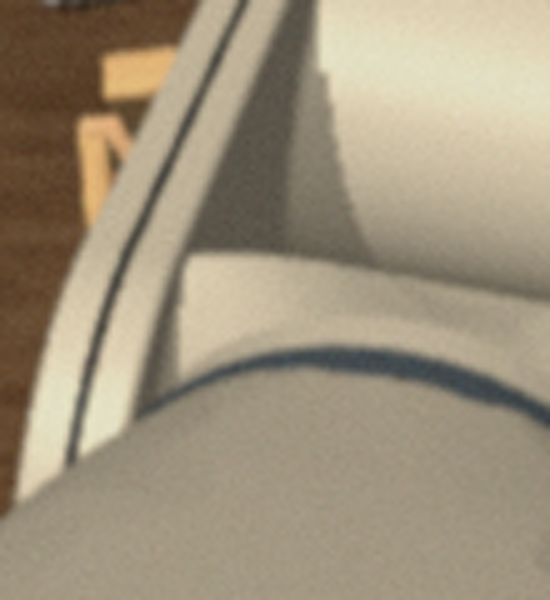

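View pics/side3z.png

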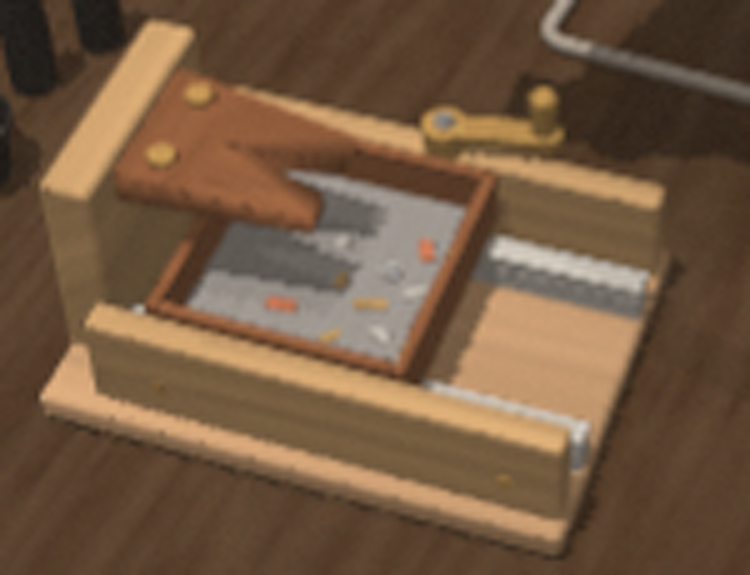

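The side view shows the tray under the pin, with rim corners at about (494,178) and (405,368) in the crop, and the button unmoved. I'll check the rim plane and then swing the button.

Run:
```python
from h import *
c=manip.camera("side")
for z in(.057,.063):
  for p in((494,178),(403,369),(152,303)): print(z,st(onz(c,zt(p,(220,190)),z)))
```

```text
0.057 [-35.0522 -44.2503  57.    ]
0.057 [-33.8662  49.3543  57.    ]
0.057 [57.6543 48.6363 57.    ]
0.063 [-36.9024 -38.6678  63.    ]
0.063 [-35.7285  53.9738  63.    ]
0.063 [54.8504 53.2632 63.    ]
```

The rim plane fits z=57 mm (y centre offset 2.6 mm, against 3.1 mm for the riding tray at 63), so the tray has dropped. Its x is about 11 to 12 mm, against 9.5 with ±2 play. Now the button.

Run:
```python
from h import *
p,o=pose(-.17,32); manip.servo_line(p,o,rate=.12)
manip.hold(.1);f0=np.array(manip.get_contact_force());print(manip.get_time(),st(manip.get_position()),f0)
p,o=pose(-.17,17); manip.servo_line(p,o,rate=.05)
for a in np.linspace(-.05,1.5,12):
    p,o=pose(a,15); manip.servo_line(p,o,rate=.04)
    f=np.array(manip.get_contact_force())-f0; print(round(a,2),manip.get_time(),st(manip.get_position()),SR.T@f[:2],f[2])
    if np.linalg.norm(f)>12: print("STOP");break
c=manip.camera("side"); cv2.imwrite("pics/side4.png",c["image"][:,:,::-1])
cv2.imwrite("pics/side4z.png",cv2.resize(c["image"][140:310,220:400,::-1],None,fx=3.5,fy=3.5))
```

```text
14.9417 [-41.4347 -95.3138  92.8296] [ 0.2705 -0.39   -0.2184]
-0.05 15.7083 [-47.173  -74.2956  91.9906] [-0.2428  0.9054] 0.11705020873114635
0.09 16.0 [-49.1057 -69.31    92.0131] [-0.465   0.9717] 0.4381998242843387
0.23 16.2917 [-50.3304 -63.9524  92.026 ] [-0.5471  0.1619] -0.38576532521351536
0.37 16.5833 [-50.8651 -58.4895  92.02  ] [-0.1765  0.4673] -0.21320536718919347
0.51 16.875 [-50.6028 -53.006   92.0184] [-0.6011  0.8836] 0.3401794083723263
0.65 17.1667 [-49.5869 -47.6182  92.007 ] [ 0.3952 -0.0144] 0.8180971467028781
0.8 17.4583 [-47.8383 -42.4331  92.0147] [-0.6047  0.4849] -0.5127460200203563
0.94 17.75 [-45.3801 -37.525   92.0032] [0.2823 0.994 ] 0.30507028949872733
1.08 18.0417 [-42.2427 -33.0258  92.0019] [ 0.3996 -0.324 ] 1.2317721421291432
1.22 18.3333 [-38.4894 -29.0343  92.0005] [ 0.1541 -0.3717] -0.06735735350413452
1.36 18.625 [-34.2404 -25.5927  91.9922] [-0.591  -0.2396] 0.04200141942291252
1.5 18.9167 [-29.5147 -22.784   91.9955] [-0.563  0.992] -0.3199661308888737
```

View pics/side4z.png

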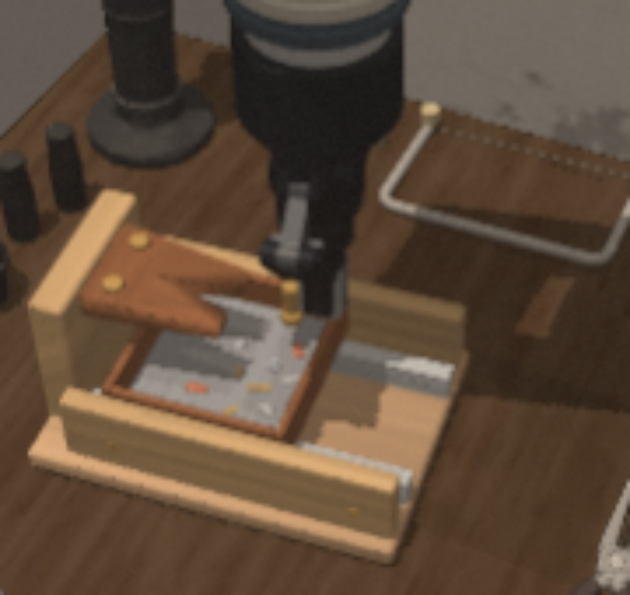

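The knob, at about (290,300) in the crop, is over the tray with the fingers just in front of it. I'll retreat straight back and up, then check.

Run:
```python
from h import *
p,o=pose(1.5,30); manip.servo_line(p,o,rate=.06)
p,o=pose(1.5,40,200); manip.servo_line(p,o,rate=.2)
manip.move_to(w(-120,140,250),ori(-.5)); print(manip.get_time())
ct=manip.camera("top");cs=manip.camera("side")
for n,c in(("top",ct),("side",cs)): cv2.imwrite(f"pics/{n}5.png",c["image"][:,:,::-1])
a=cv2.imread("pics/top5.png")[135:255,235:345]; cv2.imwrite("pics/top5z.png",cv2.resize(a,None,fx=5,fy=5,interpolation=cv2.INTER_CUBIC))
a=cv2.imread("pics/side5.png")[190:305,220:370]; cv2.imwrite("pics/side5z.png",cv2.resize(a,None,fx=5,fy=5,interpolation=cv2.INTER_CUBIC))
```

```text
21.975
```

View pics/top5z.png

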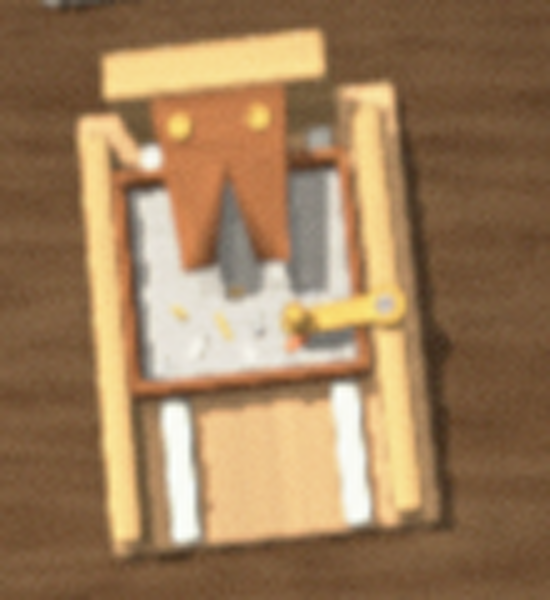

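View pics/side5z.png

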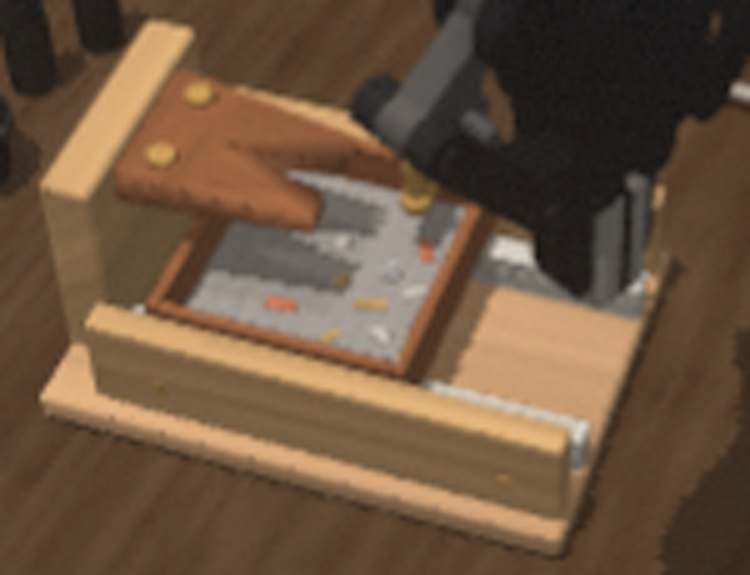

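Run:
```python
from h import *
c=manip.camera("top");T=lambda *p:zt(p,(235,135))
k=st(onz(c,T(293,316),.084));v=k[:2]-st(onz(c,T(387,304),.066))[:2]
print("knob",k,"r",np.hypot(*v),"angle",np.arctan2(v[1],-v[0]))
cs=manip.camera("side")
for p in((135,393),(368,370),(115,180)): print(st(onz(c,T(*p),.057)))
print("FL",tri(c,T(135,393),cs,zt((403,369),(220,190))))
```

```text
knob [-14.9686 -21.2886  84.    ] r 37.49423118090235 angle 1.4680305133655485
[-33.74    48.1038  57.    ]
[-35.6334 -47.6406  57.    ]
[56.6089 48.2615 57.    ]
FL (array([0.519 , 0.0572, 0.0556]), np.float64(6.766820574389904e-05))
```

View pics/top5.png

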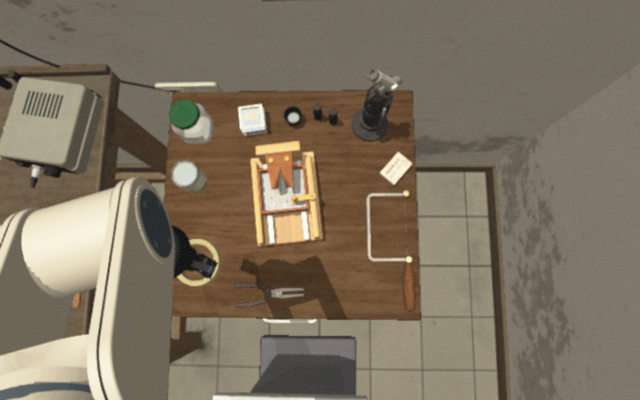

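The tray is inside its notches and the button lies across its rim at about 1.47 rad. The surrounding tools look unmoved and the arm is clear of everything, so I'm handing in.

Run:
```python
from h import *
manip.sign_off();print(manip.get_time())
```

```text
the job is handed in; nothing more can be done
the job is handed in; nothing more can be done
```

I pushed the tray in along its runners with closed fingertips until it dropped into the notches. I then swung the button in over the rim by its knob, backed the arm clear and handed the job in at about 22 s. No verdict was reported.

- **Tray home:** The push force went from about 1 N to 6 N at the notch stop. Top and side views agree on the rear-left rim corner at 57 mm height, which is the dropped height. The tray origin measured about 11–12 mm behind the stand's origin. That is near the rear limit of the notch play (9.5 ± 2 mm) and inside the 4.5 mm allowance.
- **Button:** It measured about 1.47 rad and passed over the rim with under about 1.5 N. A tray still riding on the runners would have blocked it.
- **Surroundings:** The other tools look unmoved in the last top view, but I judged this by eye and did not measure it.

**Disagreement:** The front-left rim corner came out at 55.6 mm by triangulation, against 57 mm expected. The same corner read about 5 mm low before the push (57.8 mm against 63 mm). I put this down to picking that corner by eye in a coarse picture, so I relied on the rear-left corner, the force stop and the button clearing the rim.

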